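Shut the tagged gas valve in the bench service box

ROBOT

A 7-joint arm with a two-finger parallel gripper is mounted at the origin on the work surface. World frame = base frame: x ahead of the robot, y to its left, z up, the work surface at z = 0. Lengths are in m, angles in degrees, forces in N, time in s.
With the tool pointing down it reaches from about 0.4 to 0.85 m from the base axis. Payload 10.4 kg.
Tool frame: the origin (TCP) lies at the very end of the fingers, on their centre line; the grasp point (between the pads) lies 19 mm behind it (r.grip_point_offset is the distance from the TCP to the grasp point, in m); z points along the fingers, y is the line along which they close (so a half turn about z gives the same grasp; the last joint's range is limited). The gripper opens to 85 mm and grips with 20 to 120 N. Pads are 22 mm wide; open, the fingers measure 114 mm over their backs; the gripper's body (76 mm by 85 mm) begins 54 mm behind the grasp point. The pads swing forward as they close: fully open they stand 13 mm farther back than shut.
Start: joints at [-70.394, 19.034, -3.707, 83.658, 1.238, 77.344, -5.071], TCP at [0.223, 0.584, 0.231] pointing down, gripper open.
Joint ranges: [-148.97, 148.97], [-28.65, 121.19], [-84.17, 76.75], [9.2, 138.47], [-72.65, 252.65], [3.7, 117.97], [-149.18, 149.18]. Speed limits (degrees/s): [127.2, 127.2, 159.86, 159.86, 180, 180, 180].

INTERFACE

Orientations are given as a 3x3 rotation matrix whose columns are the frame's x, y, z axes.
In Python, from station import r gives the robot as it stands.
- The arm moves only by the tool servo_tool, never from a script. Its argument "moves" is a list of rows, each a list of 3 entries, a list of its own where there are three numbers: the shift along the tool's x, y, z each as a share of 0.1 m, from -1 to 1, then the turn, a rotation vector about the tool's x, y, z each as a share of pi rad, from -1 to 1, then the opening, from -1 (shut) to 1 (fully open). In form: [[[dx, dy, dz], [ax, ay, az], grip], ...]. A call has 1 to 12 rows; each row shifts and turns the commanded pose from where the row before left it, along the tool's axes as they then stand; what a row does not reach is not made up. A row lasts 1/12 s, in which the tool goes at most 41.7 mm and 7.16 degrees, less where a joint would pass 70% of its speed; a pose out of reach is approached as far as the arm can. A call with a number of a shift or a turn outside -1 to 1 is refused whole. A call with a gripper value outside its range is refused whole. The fingers move at their own pace and stop on an object; the grip force is fixed at half the most. Time passes only in rows, so rows that do not move let the fingers close. It gives the time, the measured TCP pose, the force, the opening and the grip force at its end, in the units of the state.
- r.get_state(): the state, without advancing time (a new reading comes with each control period).
- r.read_camera(name): name is "scene" or "top" or "wrist"; returns a dict with "image" (400x640x3 uint8, red, green, blue), "z_map" (400x640 float32, m along the optical axis (not along the pixel's ray), 0 where there is no reading), "vertical_fov" (degrees; the focal length in pixels is half the picture's height over the tangent of half this angle, whatever the lens; pixels are square), "cx", "cy" (the principal point, pixels), "R" (3x3) and "t" (3): a world point X has camera coordinates R X + t. Camera axes: x right, y down, z forward; pixel columns grow to the right and rows downward; lengths in m; the calibration is good to about 2 mm. A picture is of the moment at which its call begins.
- r.job_done(): hands the job in; it is judged then, once.
The state is a dict: "time": time; "qpos": joint angles; "joint_vel": joint speeds; "effort": joint torques, N m; "tool_pos": TCP position; "orientation": TCP orientation; "force": force on the tool from outside, world axes, zero at the start; "moment": the same for the moment, N m; "width": opening from 0.0 (shut) to 1.0 (fully open); "gripper_force": force on a finger pad.
Only numpy, scipy, OpenCV 4.12 (cv2) and the standard library are available. Lean on these libraries where they do the work, as an engineer would, in place of code of your own. Each camera call takes 0.05 s, during which the arm holds its last target. There are 200 camera calls.

TASK

With the fingertips alone, push the loose cover of the grey gas service box along its guides, without lifting it, as far as it goes towards the other end, so that the two valves under it are uncovered. Then push the handle that bears the round disc until it is fully shut, square across its pipe, and draw the hand clear. Leave the other valve's handle and the things around the box alone.

Things in the scene. Friction and masses are not known exactly. Their poses are not given: they have to be found in the camera images.
- box: Grey gas service box fixed to the bench, 190 mm (x) x 480 mm (y) x 72 mm tall; origin at the centre of its underside, z up. Its -y half is an open well with two valves, its +y half a closed housing 56 mm tall. The cover lies on two ledges 60 mm up that run the whole length along y, between 72 mm tall side lips (3 mm play each side) and end walls.
- well (a point): Centre of the well's floor, 8 mm above the bench, axes parallel to the box's. The well is 150 mm (x) by 230 mm (y), with 60 mm tall walls; the pipes in it run along x and reach 28 mm above the bench, the valve bodies 30 mm.
- cover: Loose aluminium plate, 0.25 to 0.5 kg, 166 (x) x 222 (y) x 6 mm, with an upright rib across its middle: 70 mm along x, 10 mm thick, top 24 mm above the origin. Origin: centre of its underside; axes as the box's. Starts over the well at y = -0.12 to -0.09 in the box's frame, slides to +y over the housing, stopped by the end wall at y = 0.119; 2 to 4 N on the rib moves it.
- tagged_pivot (a point): On the vertical turning axis of the tagged valve, at the middle height of its handle (43 mm above the bench); this point does not move, and its axes are parallel to the box's. It is at x = 25 mm and y = -165 or -80 mm in the box's frame (the two valves change places).
- tagged_end (a point): On the handle of the tagged valve, 50 mm from its axis, 43 mm above the bench: the handle is a level steel bar 63 mm long from the axis, 12 mm wide, from 38 to 48 mm above the bench, and it alone bears a round steel disc on top (26 mm across, centred on this point, up to 52 mm above the bench).
- tagged_handle (a joint): Angle of the tagged handle. 0: it points to the box's -x, along the pipe (open). It grows as the end swings towards the box's +y (clockwise from above); at 1.57 it points to the box's +y, square across the pipe, against its stop (shut). Starts at 0 to 0.35, needs about 2 N at the end to turn, stays where it is left.
- plain_end (a point): On the handle of the other valve, 50 mm from its axis: the same bar without any disc, its axis 85 mm from that of the tagged valve along the box's y. It starts open, turned by 0 to 0.2 rad in the same sense, and is to be left as it is.
- beaker: Bystander near the box: clear plastic beaker, 60 mm across, 75 mm tall; origin at its underside. To be left alone.
- reagent: Bystander near the box: amber bottle, 56 mm across, 120 mm tall; origin at its underside. To be left alone.
- sample_cup: Bystander near the box: small yellow cup, 48 mm across, 60 mm tall; origin at its underside. To be left alone.
- objective: Bystander near the box: steel microscope objective standing upright, 28 mm across, 42 mm tall; origin at its underside. To be left alone.
- weight: Bystander near the box: brass balance weight with a small knob, 32 mm across, 43 mm tall; origin at its underside. To be left alone.
- slide_case: Bystander near the box: blue slide case, 40 x 85 x 32 mm; origin at its underside. To be left alone.
- driver: Bystander near the box: screwdriver lying flat, 170 mm long; origin at its underside. To be left alone.

How it is judged:
By the outcome, as a careful person would: the job done as asked, in the order asked, and still so for the second after the job is handed in, with the robot touching nothing.
It also fails if it takes over 50 s, if anything falls off the work surface, if the arm or the gripper's body presses on something with over 40 N, if the wrist force passes 120 N, or if a joint passes its speed limit or range.

## Working session

There is one attempt and no reset: what is moved stays moved. The work goes in short steps, Python scripts to look and compute and a tool call to move; the robot and the scene stay as the last step left them, time stands still between calls to the robot, and variables do not carry over. Pictures are saved under pics/ and viewed, at most 10 in all, crops included, and the job is handed in when it is done.

Besides the shell and the picture viewer there is one more tool, called after "Call:" as name(argument=value, ...), one argument or row to a line, values as JSON. servo_tool: Moves the arm, as the interface text tells. Its arguments: {"type":"object","properties":{"moves":{"type":"array"}},"required":["moves"]}

```bash
mkdir -p pics
cat > h.py <<'E'
from station import r
import numpy as np, cv2
def snap(n):
    c=r.read_camera(n); np.savez(f'pics/{n}.npz',**c); return c
def pts(c):
    h,w=c['z_map'].shape; f=h/2/np.tan(np.radians(c['vertical_fov'])/2)
    v,u=np.mgrid[0:h,0:w]; z=c['z_map']
    P=np.stack([(u-c['cx'])/f*z,(v-c['cy'])/f*z,z],-1)
    return (P-c['t'])@c['R']   # R^T (P-t)
E
python3 - <<'E'
from h import *
s=r.get_state(); print(s['time'],s['tool_pos'],s['orientation'],s['width'],s['force'])
a=snap('top');b=snap('scene')
cv2.imwrite('pics/a1.png',a['image'][...,::-1]);cv2.imwrite('pics/b1.png',b['image'][...,::-1])
P=pts(a)
for v in range(40,400,60):print([tuple(np.round(P[v,u],3)) for u in range(40,640,140)])
E
```

```text
0.0 [0.22283625 0.5835066  0.23050484] [[-9.34190185e-01  3.56775090e-01 -4.83179652e-04]
 [ 3.56775415e-01  9.34189155e-01 -1.38819299e-03]
 [-4.38914901e-05 -1.46922289e-03 -9.99998920e-01]] 1.0019014415780487 [-0.49072463  0.88332859 -1.11370751]
[(np.float64(0.947), np.float64(0.53), np.float64(0.06)), (np.float64(0.979), np.float64(0.243), np.float64(-0.001)), (np.float64(0.984), np.float64(-0.086), np.float64(-0.001)), (np.float64(0.985), np.float64(-0.414), np.float64(0.008)), (np.float64(0.992), np.float64(-0.75), np.float64(0.002))]
[(np.float64(0.832), np.float64(0.563), np.float64(-0.001)), (np.float64(0.836), np.float64(0.239), np.float64(-0.0)), (np.float64(0.839), np.float64(-0.087), np.float64(0.001)), (np.float64(0.842), np.float64(-0.413), np.float64(0.007)), (np.float64(0.848), np.float64(-0.747), np.float64(0.0))]
[(np.float64(0.691), np.float64(0.556), np.float64(-0.0)), (np.float64(0.695), np.float64(0.235), np.float64(-0.001)), (np.float64(0.699), np.float64(-0.088), np.float64(-0.003)), (np.float64(0.702), np.float64(-0.414), np.float64(-0.0)), (np.float64(0.70
[... 235 characters left out ...]
(0.562), np.float64(-0.412), np.float64(0.0)), (np.float64(0.544), np.float64(-0.063), np.float64(0.959))]
[(np.float64(0.418), np.float64(0.543), np.float64(-0.001)), (np.float64(0.421), np.float64(0.227), np.float64(0.0)), (np.float64(0.422), np.float64(-0.09), np.float64(-0.004)), (np.float64(0.425), np.float64(-0.41), np.float64(0.0)), (np.float64(0.428), np.float64(-0.733), np.float64(0.001))]
[(np.float64(0.285), np.float64(0.537), np.float64(-0.001)), (np.float64(0.286), np.float64(0.224), np.float64(-0.002)), (np.float64(0.289), np.float64(-0.091), np.float64(0.001)), (np.float64(0.291), np.float64(-0.408), np.float64(0.002)), (np.float64(0.292), np.float64(-0.729), np.float64(0.0))]
```

View pics/a1.png

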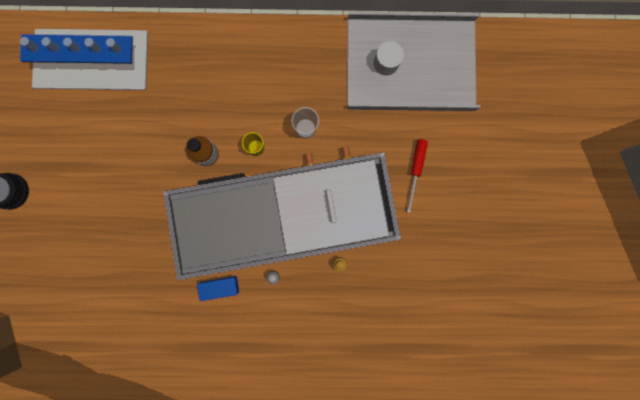

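View pics/b1.png

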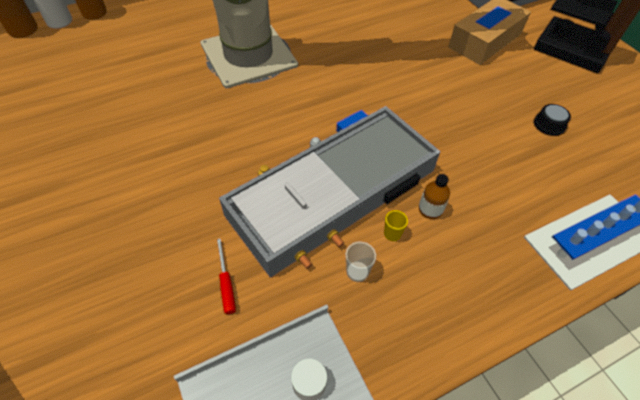

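Top view: the box runs left–right with its well end at the right (corners about (165,192), (384,156), (399,238), (179,276)). The cover is over the right half with its rib at (331,206). The bystanders stand along both long sides. Next I'll fit the poses.

Run:
```python
from h import *
c=dict(np.load('pics/top.npz'));P=pts(c)
Z=P[...,2]
m=((Z>0.064)&(Z<0.078)).astype(np.uint8)
m[:140]=0;m[290:]=0;m[:,:155]=0;m[:,410:]=0
n,l,s,_=cv2.connectedComponentsWithStats(m); print(s[1:][s[1:,4]>20])
# combined box mask z>0.045 within region
q=((Z>0.05)&(Z<0.095)).astype(np.uint8);q[:140]=0;q[290:]=0;q[:,:155]=0;q[:,410:]=0
n,l,s,_=cv2.connectedComponentsWithStats(q);k=1+np.argmax(s[1:,4])
X=P[l==k][:,:2].astype(np.float32)
rc=cv2.minAreaRect(X*1000);print(rc)
print(cv2.boxPoints(rc))
rib=(Z>0.076)&(Z<0.1)&(l==k)
R=P[rib];print(len(R),R.mean(0));print(cv2.minAreaRect((R[:,:2]*1000).astype(np.float32)))
# objects
o=((Z>0.02)).astype(np.uint8);o[l==k]=0;o[:110]=0;o[300:]=0;o[:,:150]=0;o[:,440:]=0
n,ll,s,ce=cv2.connectedComponentsWithStats(o)
for i in range(1,n):
  if s[i,4]>15: Q=P[ll==i];print(s[i],Q.min(0).round(3),Q.max(0).round(3))
```

```text
[[ 187  140   26   22  106]
 [ 164  152  237  128 9422]]
((568.80322265625, -5.957794189453125), (190.29873657226562, 481.1316833496094), 10.721559524536133)
[[ 430.5609   212.70721]
 [ 520.06885 -260.0253 ]
 [ 707.04553 -224.6228 ]
 [ 617.5376   248.10971]]
166 [ 0.58856338 -0.10601102  0.08309621]
((604.745849609375, -5.1325836181640625), (117.93897247314453, 464.21209716796875), 4.418861389160156)
[292 110  28  28 371] [ 0.744 -0.083  0.02 ] [ 0.799 -0.025  0.079]
[242 132  23  23 239] [ 0.544 -0.063  0.021] [0.749 0.084 0.959]
[187 136  31  29 701] [ 0.544 -0.063  0.02 ] [0.736 0.197 0.959]
[413 139  15  37 315] [ 0.544 -0.331  0.02 ] [ 0.746 -0.063  0.959]
[342 146  11  14  92] [ 0.544 -0.159  0.021] [ 0.727 -0.063  0.959]
[305 152  11  14  95] [ 0.544 -0.076  0.021] [ 0.713 -0.053  0.959]
[376 163  17  68 183] [ 0.538 -0.246  0.02 ] [ 0.685 -0.211  0.05 ]
[198 173  47  12 216] [ 0.544 -0.063  0.029] [0.662 0.181 0.959]
[333 257  17  15 162] [ 0.446 -0.15   0.02 ] [ 0.544 -0.063  0.959]
[267 271  13  13 128] [0.419 0.001 0.021] [0.446 0.028 0.043]
[197 276  42  24 733] [ 0.383 -0.063  0.021] [0.544 0.182 0.959]
```

Call:
servo_tool(
  moves=[
    [[0, 0, 0], [0, 0, 0.036], -1],
    [[0, 0, 0], [0, 0, 0.036], -1],
    [[0, 0, 0], [0, 0, 0.036], -1],
    [[0, 0, 0], [0, 0, 0.036], -1],
    [[0, 0, 0], [0, 0, 0.036], -1],
    [[0, 0, 0], [0, 0, 0.036], -1],
    [[0, 0, 0], [0, 0, 0.036], -1],
    [[0, 0, 0], [0, 0, 0.036], -1],
    [[0, 0, 0], [0, 0, 0.036], -1],
    [[0, 0, 0], [0, 0, 0], -1],
  ],
)

```text
time: 0.93
tool_pos: [0.2228, 0.5837, 0.2309]
orientation: [[-0.182, 0.983, -0.0], [0.983, 0.182, -0.001], [-0.001, -0.0, -1.0]]
force: [-0.2, 0.2, -0.1]
width: -0.003
gripper_force: 0.0
```

```bash
cat >> h.py <<'E'
C=np.array([0.5688,-0.0060]);ya=np.radians(10.72)
ex=np.array([np.cos(ya),np.sin(ya)]);ey=np.array([-ex[1],ex[0]])
def box(p): d=np.asarray(p)[...,:2]-C; return np.stack([d@ex,d@ey],-1)
def tcp():
    s=r.get_state();p=s['tool_pos'];b=box(p);R=s['orientation']
    print('t',round(s['time'],2),'box',(b*1000).round(1),'z',round(p[2]*1000,1),'F',np.round(s['force'],1),'w',round(s['width'],2))
    print('yaw y-axis',np.degrees(np.arctan2(R[1,1],R[0,1])).round(2),'z',R[:,2].round(4))
E
python3 - <<'E'
from h import *
c=dict(np.load('pics/top.npz'));P=pts(c)
B=box(P);m=(P[...,2]>.077)&(P[...,2]<.1)&(abs(B[...,0])<.05)&(abs(B[...,1])<.2)
v,u=np.nonzero(m)
print(m.sum(),np.median(B[m],0),np.median(P[m][:,2]),B[m].min(0),B[m].max(0))
m=(abs(P[...,2]-.066)<.004)&(abs(B[...,0])<.08)
print('cover z',np.median(P[m][:,2]), np.percentile(B[m][:,1],[1,99]), np.percentile(B[m][:,0],[1,99]))
m=(abs(P[...,2]-.072)<.003)&(abs(B[...,0])<.12)&(abs(B[...,1])<.26);print(B[m].min(0),B[m].max(0))
tcp()
E
```

```text
161 [-0.00074775 -0.10589143] 0.08338379391970586 [-0.0348651  -0.11137336] [ 0.03397742 -0.10104206]
cover z 0.06557870761226067 [-0.2319793   0.23033972] [-0.07850931  0.07855999]
[-0.09514441 -0.24031277] [0.09504639 0.24022098]
t 0.93 box [-230.2  643.8] z 230.9 F [-0.2  0.2 -0.1] w -0.0
yaw y-axis 10.48 z [-2.e-04 -8.e-04 -1.e+00]
```

Call:
servo_tool(
  moves=[
    [[-0.33, 0.096, 0], [0, 0, 0], -1],
    [[-0.33, 0.096, 0], [0, 0, 0], -1],
    [[-0.33, 0.096, 0], [0, 0, 0], -1],
    [[-0.33, 0.096, 0], [0, 0, 0], -1],
    [[-0.33, 0.096, 0], [0, 0, 0], -1],
    [[-0.33, 0.096, 0], [0, 0, 0], -1],
    [[-0.33, 0.096, 0], [0, 0, 0], -1],
    [[-0.33, 0.096, 0], [0, 0, 0], -1],
    [[-0.33, 0.096, 0], [0, 0, 0], -1],
    [[-0.33, 0.096, 0], [0, 0, 0], -1],
    [[-0.33, 0.096, 0], [0, 0, 0], -1],
    [[-0.33, 0.096, 0], [0, 0, 0], -1],
  ],
)

```text
time: 1.93
tool_pos: [0.4106, 0.2147, 0.2313]
orientation: [[-0.191, 0.982, 0.0], [0.982, 0.191, 0.0], [0.0, 0.0, -1.0]]
force: [0.4, -0.4, -0.2]
width: 0.002
gripper_force: 0.0
```

Call:
servo_tool(
  moves=[
    [[-0.33, 0.096, 0], [0, 0, 0], -1],
    [[-0.33, 0.096, 0], [0, 0, 0], -1],
    [[-0.33, 0.096, 0], [0, 0, 0], -1],
    [[-0.33, 0.096, 0], [0, 0, 0], -1],
    [[-0.33, 0.096, 0], [0, 0, 0], -1],
    [[-0.33, 0.096, 0], [0, 0, 0], -1],
    [[-0.33, 0.096, 0], [0, 0, 0], -1],
    [[-0.33, 0.096, 0], [0, 0, 0], -1],
    [[-0.33, 0.096, 0], [0, 0, 0], -1],
    [[-0.33, 0.096, 0], [0, 0, 0], -1],
    [[-0.33, 0.096, 0], [0, 0, 0], -1],
    [[0, 0, 0], [0, 0, 0], -1],
  ],
)

```text
time: 2.93
tool_pos: [0.5823, -0.1274, 0.2307]
orientation: [[-0.184, 0.983, -0.001], [0.983, 0.184, -0.004], [-0.004, -0.001, -1.0]]
force: [-0.6, -1.0, -0.0]
width: -0.001
gripper_force: 0.0
```

```bash
python3 -c "
from h import *
tcp()"
```

```text
t 2.93 box [  -9.3 -121.8] z 230.7 F [-0.6 -1.  -0. ] w -0.0
yaw y-axis 10.63 z [-5.e-04 -4.e-03 -1.e+00]
```

Call:
servo_tool(
  moves=[
    [[-0.13, 0.05, 0], [0, 0, 0], -1],
    [[-0.13, 0.04, 0], [0, 0, 0], -1],
    [[0, 0, 0.2], [0, 0, 0], -1],
    [[0, 0, 0.2], [0, 0, 0], -1],
    [[0, 0, 0.2], [0, 0, 0], -1],
    [[0, 0, 0.2], [0, 0, 0], -1],
    [[0, 0, 0.2], [0, 0, 0], -1],
    [[0, 0, 0.2], [0, 0, 0], -1],
    [[0, 0, 0.15], [0, 0, 0], -1],
    [[0, 0, 0.1], [0, 0, 0], -1],
    [[0, 0, 0], [0, 0, 0], -1],
    [[0, 0, 0], [0, 0, 0], -1],
  ],
)

```text
time: 3.93
tool_pos: [0.5954, -0.1443, 0.0863]
orientation: [[-0.189, 0.982, -0.001], [0.982, 0.189, 0.0], [0.0, -0.001, -1.0]]
force: [0.4, 0.1, -0.4]
width: 0.005
gripper_force: 0.0
```

```bash
python3 -c "
from h import *
tcp()
c=snap('scene');cv2.imwrite('pics/b2.png',cv2.resize(c['image'][100:280,200:460,::-1],None,fx=3,fy=3))"
```

```text
t 3.93 box [   0.5 -140.8] z 86.3 F [ 0.4  0.1 -0.4] w 0.01
yaw y-axis 10.87 z [-6.e-04  0.e+00 -1.e+00]
```

View pics/b2.png

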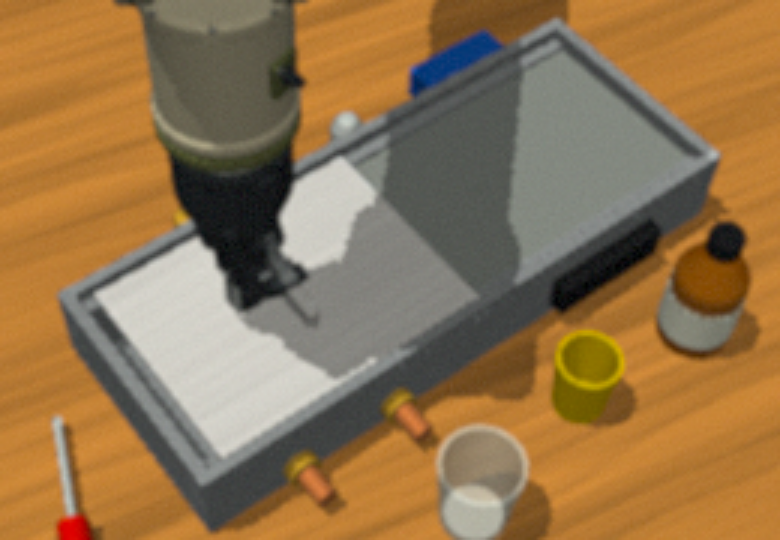

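The fingertips (crop about (240,300)) stand just behind the rib's -y face (rib end at (310,320)), and nothing is touched yet. I'll go down and push.

Call:
servo_tool(
  moves=[
    [[0, 0, 0.08], [0, 0, 0], -1],
    [[0, 0, 0.06], [0, 0, 0], -1],
    [[0, 0, 0], [0, 0, 0], -1],
    [[0, 0, 0], [0, 0, 0], -1],
    [[0.05, 0, 0], [0, 0, 0], -1],
    [[0.05, 0, 0], [0, 0, 0], -1],
    [[0.05, 0, 0], [0, 0, 0], -1],
    [[0.05, 0, 0], [0, 0, 0], -1],
    [[0.05, 0, 0], [0, 0, 0], -1],
    [[0.05, 0, 0], [0, 0, 0], -1],
    [[0.05, 0, 0], [0, 0, 0], -1],
  ],
)

```text
time: 4.9
tool_pos: [0.589, -0.1096, 0.0724]
orientation: [[-0.187, 0.982, 0.0], [0.982, 0.187, -0.0], [-0.0, 0.0, -1.0]]
force: [0.5, -2.4, 0.2]
width: -0.0
gripper_force: 1.1
```

```bash
python3 -c "
from h import *
tcp()"
```

```text
t 4.9 box [   0.5 -105.6] z 72.4 F [ 0.5 -2.4  0.2] w -0.0
yaw y-axis 10.77 z [ 4.e-04 -3.e-04 -1.e+00]
```

Call:
servo_tool(
  moves=[
    [[0.06, 0, 0], [0, 0, 0], -1],
    [[0.06, 0, 0], [0, 0, 0], -1],
    [[0.06, 0, 0], [0, 0, 0], -1],
    [[0.06, 0, 0], [0, 0, 0], -1],
    [[0.06, 0, 0], [0, 0, 0], -1],
    [[0.06, 0, 0], [0, 0, 0], -1],
    [[0.06, 0, 0], [0, 0, 0], -1],
    [[0.06, 0, 0], [0, 0, 0], -1],
    [[0.06, 0, 0], [0, 0, 0], -1],
    [[0.06, 0, 0], [0, 0, 0], -1],
    [[0.06, 0, 0], [0, 0, 0], -1],
    [[0.06, 0, 0], [0, 0, 0], -1],
  ],
)

```text
time: 5.9
tool_pos: [0.5755, -0.0387, 0.0724]
orientation: [[-0.187, 0.982, 0.0], [0.982, 0.187, -0.0], [-0.0, 0.0, -1.0]]
force: [0.7, -3.8, 3.1]
width: -0.0
gripper_force: 2.0
```

Call:
servo_tool(
  moves=[
    [[0.06, 0, 0], [0, 0, 0], -1],
    [[0.06, 0, 0], [0, 0, 0], -1],
    [[0.06, 0, 0], [0, 0, 0], -1],
    [[0.06, 0, 0], [0, 0, 0], -1],
    [[0.06, 0, 0], [0, 0, 0], -1],
    [[0.06, 0, 0], [0, 0, 0], -1],
    [[0.06, 0, 0], [0, 0, 0], -1],
    [[0.06, 0, 0], [0, 0, 0], -1],
    [[0.06, 0, 0], [0, 0, 0], -1],
    [[0.06, 0, 0], [0, 0, 0], -1],
    [[0.06, 0, 0], [0, 0, 0], -1],
    [[0.06, 0, 0], [0, 0, 0], -1],
  ],
)

```text
time: 6.9
tool_pos: [0.5619, 0.0322, 0.0723]
orientation: [[-0.187, 0.982, -0.0], [0.982, 0.187, 0.0], [0.0, -0.0, -1.0]]
force: [0.8, -3.1, 2.8]
width: -0.0
gripper_force: 2.0
```

```bash
python3 -c "
from h import *
tcp()"
```

```text
t 6.9 box [ 0.3 38.8] z 72.3 F [ 0.8 -3.1  2.8] w -0.0
yaw y-axis 10.78 z [-1.e-04  1.e-04 -1.e+00]
```

Call:
servo_tool(
  moves=[
    [[0.05, 0, 0], [0, 0, 0], -1],
    [[0.05, 0, 0], [0, 0, 0], -1],
    [[0.05, 0, 0], [0, 0, 0], -1],
    [[0.05, 0, 0], [0, 0, 0], -1],
    [[0.05, 0, 0], [0, 0, 0], -1],
    [[0.05, 0, 0], [0, 0, 0], -1],
    [[0.05, 0, 0], [0, 0, 0], -1],
    [[0.05, 0, 0], [0, 0, 0], -1],
    [[0.05, 0, 0], [0, 0, 0], -1],
    [[0.05, 0, 0], [0, 0, 0], -1],
    [[0.03, 0, 0], [0, 0, 0], -1],
    [[0, 0, 0], [0, 0, 0], -1],
  ],
)

```text
time: 7.9
tool_pos: [0.5518, 0.0849, 0.0722]
orientation: [[-0.188, 0.982, -0.0], [0.982, 0.188, 0.001], [0.001, -0.0, -1.0]]
force: [1.0, -0.4, -0.4]
width: 0.0
gripper_force: 0.0
```

Call:
servo_tool(
  moves=[
    [[0.02, 0, 0], [0, 0, 0], -1],
    [[0.02, 0, 0], [0, 0, 0], -1],
    [[0.02, 0, 0], [0, 0, 0], -1],
    [[0.01, 0, 0], [0, 0, 0], -1],
    [[0, 0, 0], [0, 0, 0], -1],
  ],
)

```text
time: 8.32
tool_pos: [0.5506, 0.091, 0.0721]
orientation: [[-0.187, 0.982, -0.0], [0.982, 0.187, 0.0], [0.0, -0.0, -1.0]]
force: [-0.1, -0.3, 0.6]
width: -0.0
gripper_force: 0.0
```

```bash
python3 -c "
from h import *
tcp()"
```

```text
t 8.32 box [ 0.2 98.7] z 72.1 F [-0.1 -0.3  0.6] w -0.0
yaw y-axis 10.8 z [-4.e-04  3.e-04 -1.e+00]
```

Call:
servo_tool(
  moves=[
    [[0.02, 0, 0], [0, 0, 0], -1],
    [[0.02, 0, 0], [0, 0, 0], -1],
    [[0.01, 0, 0], [0, 0, 0], -1],
    [[0, 0, 0], [0, 0, 0], -1],
  ],
)

```text
time: 8.65
tool_pos: [0.5497, 0.0956, 0.0722]
orientation: [[-0.187, 0.982, -0.0], [0.982, 0.187, -0.0], [0.0, -0.0, -1.0]]
force: [-0.7, -1.1, -0.4]
width: -0.001
gripper_force: 0.6
```

Call:
servo_tool(
  moves=[
    [[0.01, 0, 0], [0, 0, 0], -1],
    [[0.01, 0, 0], [0, 0, 0], -1],
    [[0.01, 0, 0], [0, 0, 0], -1],
  ],
)

```text
time: 8.9
tool_pos: [0.5493, 0.0959, 0.0722]
orientation: [[-0.185, 0.983, -0.0], [0.983, 0.185, -0.003], [-0.003, -0.001, -1.0]]
force: [0.4, -12.0, 1.3]
width: 0.001
gripper_force: 6.0
```

```bash
python3 -c "
from h import *
tcp()"
```

```text
t 8.9 box [ -0.2 103.7] z 72.2 F [  0.4 -12.    1.3] w 0.0
yaw y-axis 10.67 z [-3.0e-04 -2.7e-03 -1.0e+00]
```

Call:
servo_tool(
  moves=[
    [[-0.1, 0, 0], [0, 0, 0], -1],
    [[-0.1, 0, 0], [0, 0, 0], -1],
    [[0, 0, -0.2], [0, 0, 0], -1],
    [[0, 0, -0.25], [0, 0, 0], -1],
    [[0, 0, -0.25], [0, 0, 0], -1],
    [[0, 0, -0.2], [0, 0, 0], -1],
    [[0, 0, 0], [0, 0, 0], -1],
  ],
)

```text
time: 9.48
tool_pos: [0.5554, 0.0785, 0.1665]
orientation: [[-0.186, 0.982, 0.006], [0.982, 0.186, 0.003], [0.002, 0.006, -1.0]]
force: [0.4, -0.1, 0.6]
width: 0.0
gripper_force: 0.0
```

```bash
python3 -c "
from h import *
tcp()
c=snap('top');cv2.imwrite('pics/a2.png',cv2.resize(c['image'][130:300,150:410,::-1],None,fx=3,fy=3))"
```

```text
t 9.48 box [ 2.5 85.5] z 166.5 F [ 0.4 -0.1  0.6] w 0.0
yaw y-axis 10.74 z [ 0.0059  0.0029 -1.    ]
```

View pics/a2.png

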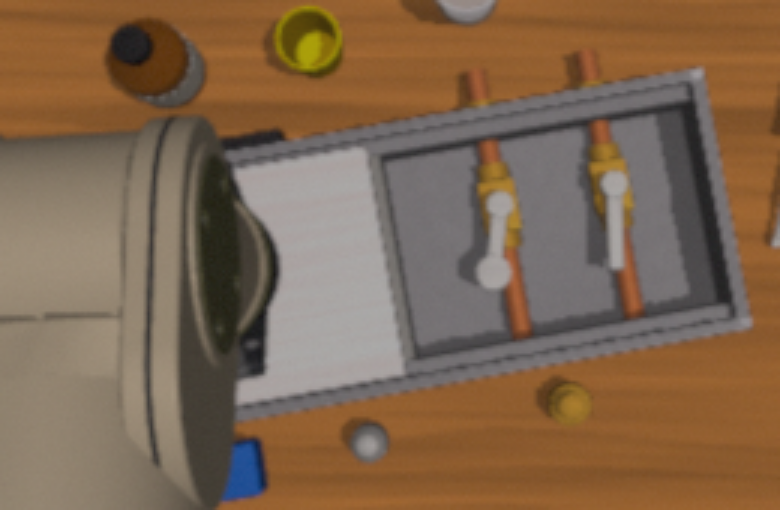

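The well is uncovered and the cover's trailing edge is at about crop x=385–410. The tagged valve is the left one (disc at crop (493,272), axis (500,203)), and the plain handle's end is at (616,265).

Run:
```python
from h import *
c=dict(np.load('pics/top.npz'));P=pts(c);B=box(P)
for n,(u,v) in dict(disc=(493,272),pivot=(500,203),pend=(616,262),ppiv=(614,184)).items():
    i,j=round(130+v/3),round(150+u/3);print(n,(B[i,j]*1000).round(1),(P[i,j,2]*1000).round(1))
Z=P[...,2];w=(abs(B[...,0])<.07)&(B[...,1]>-.23)&(B[...,1]<-.01)
m=w&(Z>.042)&(Z<.058)
n,l,s,ce=cv2.connectedComponentsWithStats(m.astype(np.uint8))
for k in range(1,n):
  if s[k,4]>10:
    Q=B[l==k]*1000;print(s[k,4],Q.min(0).round(),Q.max(0).round(),Q.mean(0).round(1),'zmed',np.median(Z[l==k])); print(cv2.minAreaRect(Q.astype(np.float32)))
m=(abs(Z-.066)<.003)&(abs(B[...,0])<.06)&(B[...,1]<.1)&(B[...,1]>-.05);print('cover min y',np.percentile(B[m][:,1],[0,1,3]))
```

```text
disc [-25. -65.] 52.3
pivot [ 23.4 -80.5] 48.1
pend [ -32.2 -154.7] 49.1
ppiv [  23.8 -165.2] 48.6
197 [ -37. -174.] [  33. -150.] [  -0.2 -160.8] zmed 0.04794704790255505
((-1.9748802185058594, -160.47311401367188), (17.90610122680664, 70.27425384521484), 79.51068878173828)
243 [-36. -89.] [ 34. -54.] [ -3.4 -72.1] zmed 0.049523765797099564
((-0.6286392211914062, -71.59884643554688), (24.218368530273438, 72.09739685058594), 77.34536743164062)
cover min y [0.00772942 0.008662   0.01047448]
```

Call:
servo_tool(
  moves=[
    [[-0.25, -0.035, 0], [0, 0, 0], -1],
    [[-0.25, -0.035, 0], [0, 0, 0], -1],
    [[-0.25, -0.035, 0], [0, 0, 0], -1],
    [[-0.25, -0.035, 0], [0, 0, 0], -1],
    [[-0.25, -0.035, 0], [0, 0, 0], -1],
    [[-0.25, -0.035, 0], [0, 0, 0], -1],
    [[-0.25, -0.035, 0], [0, 0, 0], -1],
    [[-0.2, -0.035, 0], [0, 0, 0], -1],
    [[0, 0, 0], [0, 0, 0], -1],
    [[0, 0, 0.2], [0, 0, 0], -1],
    [[0, 0, 0.2], [0, 0, 0], -1],
    [[0, 0, 0], [0, 0, 0], -1],
  ],
)

```text
time: 10.53
tool_pos: [0.5597, -0.1172, 0.1182]
orientation: [[-0.187, 0.982, -0.006], [0.982, 0.187, 0.001], [0.002, -0.006, -1.0]]
force: [-1.5, 0.1, -0.4]
width: 0.004
gripper_force: 0.0
```

```bash
python3 -c "
from h import *
tcp()
c=snap('wrist');cv2.imwrite('pics/w1.png',c['image'][...,::-1])"
```

```text
t 10.53 box [ -29.6 -107.6] z 118.2 F [-1.5  0.1 -0.4] w 0.0
yaw y-axis 10.8 z [-5.8e-03  7.0e-04 -1.0e+00]
```

View pics/w1.png

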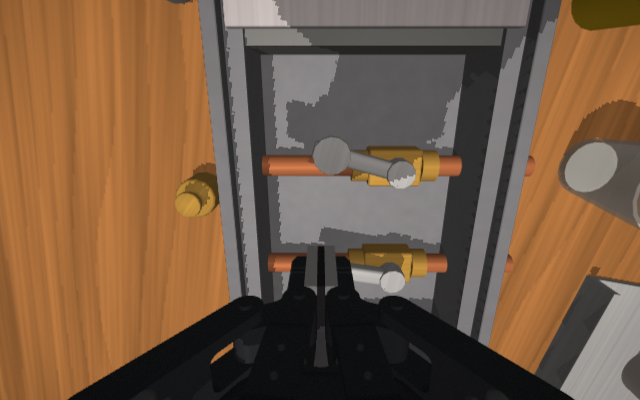

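Wrist view: the closed fingertips (320,255) point into the gap between the disc handle (disc (331,155)) and the plain one (end hidden behind the tips). I'll go down.

Call:
servo_tool(
  moves=[
    [[0, 0, 0.15], [0, 0, 0], -1],
    [[0, 0, 0.15], [0, 0, 0], -1],
    [[0, 0, 0.15], [0, 0, 0], -1],
    [[0, 0, 0.15], [0, 0, 0], -1],
    [[0, 0, 0.1], [0, 0, 0], -1],
    [[0, 0, 0.09], [0, 0, 0], -1],
    [[0, 0, 0], [0, 0, 0], -1],
    [[0, 0, 0], [0, 0, 0], -1],
  ],
)

```text
time: 11.25
tool_pos: [0.5622, -0.1181, 0.0436]
orientation: [[-0.187, 0.982, -0.0], [0.982, 0.187, -0.0], [-0.0, -0.0, -1.0]]
force: [-0.3, -0.5, -0.2]
width: -0.006
gripper_force: 0.0
```

```bash
python3 -c "
from h import *
tcp()"
```

```text
t 11.25 box [ -27.4 -108.9] z 43.6 F [-0.3 -0.5 -0.2] w -0.01
yaw y-axis 10.78 z [-1.e-04 -0.e+00 -1.e+00]
```

Call:
servo_tool(
  moves=[
    [[0, 0, 0.06], [0, 0, 0], -1],
    [[0, 0, 0], [0, 0, 0], -1],
    [[0.04, 0, 0], [0, 0, 0], -1],
    [[0.04, 0, 0], [0, 0, 0], -1],
    [[0.04, 0, 0], [0, 0, 0], -1],
    [[0.04, 0, 0], [0, 0, 0], -1],
    [[0.04, -0.005, 0], [0, 0, 0], -1],
    [[0.04, -0.005, 0], [0, 0, 0], -1],
    [[0.04, -0.005, 0], [0, 0, 0], -1],
    [[0.04, 0, 0], [0, 0, 0], -1],
  ],
)

```text
time: 12.08
tool_pos: [0.5545, -0.0868, 0.0374]
orientation: [[-0.187, 0.982, 0.0], [0.982, 0.187, -0.0], [-0.0, 0.0, -1.0]]
force: [1.1, -1.8, 0.2]
width: 0.001
gripper_force: 0.7
```

```bash
python3 -c "
from h import *
tcp()"
```

```text
t 12.08 box [-29.1 -76.7] z 37.4 F [ 1.1 -1.8  0.2] w 0.0
yaw y-axis 10.77 z [ 3.e-04 -2.e-04 -1.e+00]
```

Call:
servo_tool(
  moves=[
    [[0.04, 0.01, 0], [0, 0, 0], -1],
    [[0.04, 0.01, 0], [0, 0, 0], -1],
    [[0.04, 0.01, 0], [0, 0, 0], -1],
    [[0.04, 0.02, 0], [0, 0, 0], -1],
    [[0.035, 0.025, 0], [0, 0, 0], -1],
    [[0.035, 0.025, 0], [0, 0, 0], -1],
    [[0.035, 0.03, 0], [0, 0, 0], -1],
    [[0.03, 0.03, 0], [0, 0, 0], -1],
    [[0.03, 0.03, 0], [0, 0, 0], -1],
  ],
)

```text
time: 12.83
tool_pos: [0.5672, -0.051, 0.0372]
orientation: [[-0.187, 0.982, -0.001], [0.982, 0.187, 0.0], [0.0, -0.001, -1.0]]
force: [-0.6, -2.5, 0.3]
width: 0.002
gripper_force: 0.9
```

```bash
python3 -c "
from h import *
tcp()
c=snap('wrist');cv2.imwrite('pics/w2.png',c['image'][...,::-1])"
```

```text
t 12.83 box [-10. -44.] z 37.2 F [-0.6 -2.5  0.3] w 0.0
yaw y-axis 10.78 z [-6.e-04  1.e-04 -1.e+00]
```

View pics/w2.png

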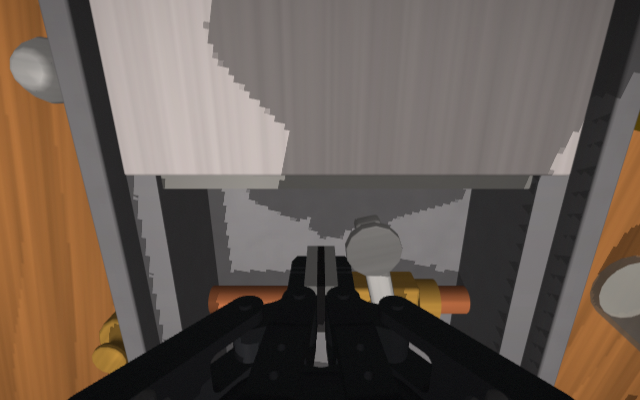

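The disc (374,247) is right beside the tips (320,255), and the handle is at about 75°. What remains is a push towards +x.

Call:
servo_tool(
  moves=[
    [[0.02, 0.03, 0], [0, 0, 0], -1],
    [[0.02, 0.03, 0], [0, 0, 0], -1],
    [[0.02, 0.03, 0], [0, 0, 0], -1],
    [[0, 0.02, 0], [0, 0, 0], -1],
    [[0, 0.02, 0], [0, 0, 0], -1],
  ],
)

```text
time: 13.3
tool_pos: [0.5765, -0.0434, 0.0366]
orientation: [[-0.187, 0.982, -0.006], [0.982, 0.187, 0.0], [0.001, -0.005, -1.0]]
force: [-16.1, -2.4, 9.5]
width: 0.003
gripper_force: 8.3
```

Call:
servo_tool(
  moves=[
    [[0, 0.02, 0], [0, 0, 0], -1],
    [[0, 0.01, 0], [0, 0, 0], -1],
  ],
)

```text
time: 13.47
tool_pos: [0.5771, -0.0433, 0.0362]
orientation: [[-0.186, 0.982, -0.01], [0.983, 0.186, 0.001], [0.003, -0.01, -1.0]]
force: [-26.2, -2.8, 16.9]
width: -0.0
gripper_force: 12.7
```

```bash
python3 -c "
from h import *
tcp()"
```

```text
t 13.47 box [  1.2 -38.2] z 36.2 F [-26.2  -2.8  16.9] w -0.0
yaw y-axis 10.72 z [-1.050e-02  6.000e-04 -9.999e-01]
```

It is on its stop. I'll back off in -x, go straight up, then move clear so the camera can see.

Call:
servo_tool(
  moves=[
    [[0, -0.07, 0], [0, 0, 0], -1],
    [[0, -0.1, 0], [0, 0, 0], -1],
    [[0, -0.08, 0], [0, 0, 0], -1],
    [[0, 0, 0], [0, 0, 0], -1],
    [[0, 0, -0.2], [0, 0, 0], -1],
    [[0, 0, -0.25], [0, 0, 0], -1],
    [[0, 0, -0.3], [0, 0, 0], -1],
    [[0, 0, -0.3], [0, 0, 0], -1],
    [[0, 0, -0.3], [0, 0, 0], -1],
    [[0, 0, -0.2], [0, 0, 0], -1],
    [[0.3, -0.1, 0], [0, 0, 0], -1],
    [[0.3, -0.1, 0], [0, 0, 0], -1],
  ],
)

```text
time: 14.47
tool_pos: [0.5274, 0.0074, 0.194]
orientation: [[-0.184, 0.983, 0.004], [0.983, 0.184, 0.0], [-0.0, 0.004, -1.0]]
force: [-0.6, 1.0, -0.0]
width: -0.002
gripper_force: 0.0
```

Call:
servo_tool(
  moves=[
    [[0.3, -0.1, 0], [0, 0, 0], -1],
    [[0.3, -0.1, 0], [0, 0, 0], -1],
    [[0.3, -0.1, 0], [0, 0, 0], -1],
    [[0.3, -0.1, 0], [0, 0, 0], -1],
    [[0.3, -0.1, 0], [0, 0, 0], -1],
    [[0.3, -0.1, 0], [0, 0, 0], -1],
    [[0.3, -0.1, 0], [0, 0, 0], -1],
    [[0, 0, 0], [0, 0, 0], -1],
    [[0, 0, 0], [0, 0, 0], -1],
  ],
)

```text
time: 15.22
tool_pos: [0.4177, 0.203, 0.1926]
orientation: [[-0.191, 0.982, 0.0], [0.982, 0.191, 0.001], [0.001, 0.001, -1.0]]
force: [0.1, -1.9, -1.0]
width: 0.001
gripper_force: 0.0
```

Run:
```python
from h import *
tcp()
c=snap('top');cv2.imwrite('pics/a3.png',cv2.resize(c['image'][100:300,150:410,::-1],None,fx=3,fy=3))
P=pts(c);B=box(P);Z=P[...,2]
w=(abs(B[...,0])<.07)&(B[...,1]>-.23)&(B[...,1]<-.01)
n,l,s,ce=cv2.connectedComponentsWithStats((w&(Z>.042)&(Z<.058)).astype(np.uint8))
for k in range(1,n):
  if s[k,4]>10:
    Q=B[l==k]*1000;print(s[k,4],Q.min(0).round(),Q.max(0).round(),Q.mean(0).round(1),cv2.minAreaRect(Q.astype(np.float32)))
d=w&(Z>.0505)&(Z<.058);print('disc',B[d].mean(0),d.sum())
m=(Z>.077)&(Z<.1)&(abs(B[...,0])<.05)&(abs(B[...,1])<.2);print('rib',np.median(B[m],0),m.sum())
```

```text
t 15.22 box [-109.6  233.5] z 192.6 F [ 0.1 -1.9 -1. ] w 0.0
yaw y-axis 11.0 z [ 4.e-04  8.e-04 -1.e+00]
195 [ -37. -174.] [  33. -150.] [  -0.2 -160.9] ((-1.7192230224609375, -159.29022216796875), (18.243486404418945, 70.4579086303711), 77.23995208740234)
246 [ 12. -89.] [ 37. -18.] [ 24.7 -50.7] ((23.383285522460938, -53.76890182495117), (71.23709869384766, 24.717761993408203), 87.13230895996094)
disc [ 0.01904458 -0.078801  ] 128
rib [-0.00142959  0.1182409 ] 171
```

View pics/a3.png

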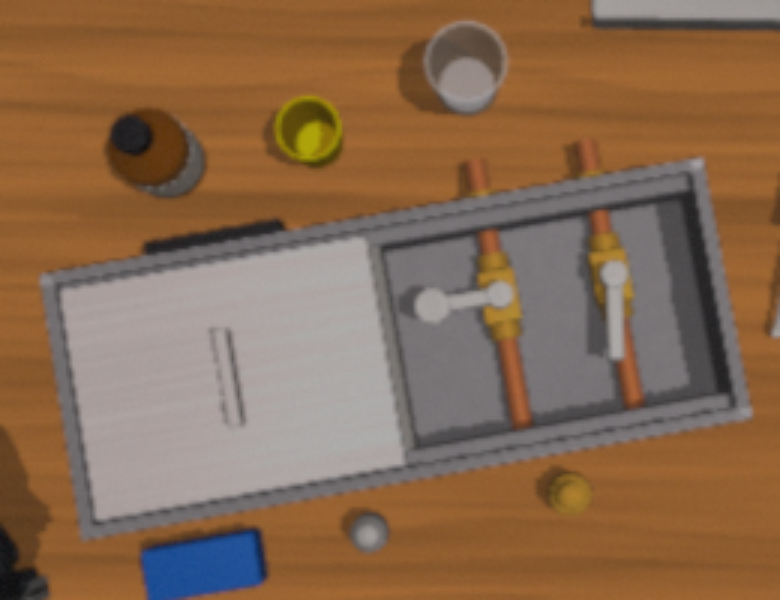

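The cover is at the far end: rib at y≈0.118, trailing edge at about 0.008 when measured just after the push. The disc handle points square across its pipe (disc crop (432,305), axis (499,293)), the plain handle is unchanged, and the hand is clear.

```bash
python3 -c "
from station import r
print(r.job_done())"
```

```text
the job is handed in; nothing more can be done
None
```

The cover is pushed to its end stop, the disc-bearing handle is shut square across its pipe, the plain handle and the things around the box look undisturbed in the final picture, the hand is clear, and the job is handed in at about 15 s.

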